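Let the parcel lift down and send the tin into the crate

TASK

The little hydraulic lift at the head of the chute is raised with the tin parcel box on it. Crack its release valve (the T-handle, counter-clockwise) only a fraction of a turn (about an eighth), so that the deck sinks slowly, never dropping faster than about 4 cm a second, with the tin riding on it right down to the stop; then send the tin down the chute into the blue crate. Leave the valve shut again and everything else where it is.

Things in the scene. Friction and masses are not known exactly. Their poses are not given: they have to be found in the camera images.
- lift: small grey hydraulic lift stand, fixed to the table; its 190 x 190 mm base plate carries the ram and deck, and an arm of it to its +y side carries a grey pump block (100 x 100 mm, top 87 mm above the table). Origin on the table under the middle of the deck; +x points away from the robot, towards the chute and along the pushing direction. The deck, the valve (0.20 m to its +y) and the chute (+x) keep fixed places in this frame.
- deck (a joint): how far the ram and deck have sunk, m: 0 raised (deck top 180 mm above the table), 0.08 fully down on its stop (deck top 100 mm). With the valve shut it stays up. The deck and ram weigh 1.2 kg; the tin adds to it.
- deck_top (a point): centre of the upper face of the plain aluminium deck plate, 150 mm along the lift's x by 170 mm along y, 10 mm thick, no rim; moves with the deck
- valve (a joint): angle of the release valve, rad: 0 shut, grows counter-clockwise seen from above, stop at 1.6. It is stiff (0.08 N m) and stays where it is left. The deck starts to sink somewhere between about 0.35 and 0.8 depending on load and friction, then faster the further it is opened: about 8 mm/s more per 0.1 rad (5 to 40 mm/s at 0.8, over 50 at the stop); turned back below the starting angle it stops the deck.
- valve_grip (a point): middle of the valve's T-handle: a level steel bar 80 mm long (its own x), 14 mm wide (its y), 26 mm tall, this point 124 mm above the table on the upright valve axis, 37 mm above the pump block's top. At valve 0 the bar lies along the lift's x; its axes turn with it. Grip it across the 14 mm.
- tin_center (a point): centre of the closed tin parcel box, 110 mm (its x) x 70 mm (its y) x 60 mm tall, 0.35 to 0.7 kg, that stands on the deck, long side roughly along the lift's x
- chute: sheet-aluminium chute, fixed, slippery, same heading as the lift, its origin 80 mm from the lift's origin along x, on the table. It slopes down 32 degrees along its +x for 270 mm, over the table's far edge into the crate, 197 mm wide between side flanges 48 mm high
- chute_lip (a point): middle of the chute's upper lip, 98 mm above the table: 5 mm beyond the deck's edge and 2 mm below the lowered deck. The open blue plastic crate is fixed just beyond the table: 400 (x) x 360 (y) x 135 mm tall, walls 6 mm, centred 370 mm from the lip along the chute's +x, its floor 155 mm below the table top
- tube: bystander, loose: short rigid grey mailing tube lying on its side, 162 x 62 x 62 mm with square end caps; origin at the centre of its underside
- tape_measure: bystander, loose: yellow-cased tape measure standing on edge, about 75 x 36 x 66 mm; origin at the centre of its underside
- spectacle_case: bystander, loose: black plastic spectacle case, 160 x 62 x 42 mm; origin at the centre of its underside
- carton: bystander, loose: small cardboard carton, 130 x 100 x 80 mm; origin at the centre of its underside
- mug: bystander, loose: white mug, 80 mm across, 90 mm tall, handle on its +y side; origin at the centre of its underside
- tape_roll: bystander, loose: amber packing-tape roll lying flat, 100 mm across, 48 mm tall; origin at the centre of its underside
Mind the look-alikes: they are no part of the job. What is shaped like the part that bears tin_center but purple is not meant.

How it is judged:
By the outcome, as a careful person would: the job done as asked, in the order asked, and still so for the second after the job is handed in, with the robot touching nothing.
It also fails if it takes over 66 s, if anything falls off the work surface, if the arm or the gripper's body presses on something with over 40 N, if the wrist force passes 120 N, or if a joint passes its speed limit or range.

ROBOT

A 6-joint arm with a two-finger parallel gripper is mounted at the origin on the work surface. World frame = base frame: x ahead of the robot, y to its left, z up, the work surface at z = 0. Lengths are in mm, angles in rad, forces in N, time in s.
With the tool pointing down it reaches from about 250 to 725 mm from the base axis. Payload 4 kg.
Tool frame: the origin (TCP) lies on the centre line of the jaws, within the pads' length; the fingertips stand robot.nose_length ahead of it and the grasp point (between the pads) lies 8 mm behind it (robot.nose_length is the distance from the TCP to the fingertips, in mm); z points along the fingers, y is the direction in which the jaws open and shut (so a half turn about z gives the same grasp; the last joint's range is limited). The gripper opens to 85 mm and grips with 20 to 120 N. Pads are 22 mm wide; open, the fingers measure 114 mm over their backs; the gripper's body (76 mm by 85 mm) begins 54 mm behind the grasp point. The pads swing forward as they close: fully open they stand 13 mm farther back than shut.
Start: joints at [1.103, 0.241, 0.005, 1.335, 0, 1.571], TCP at [225.46, 446.282, 242.306] pointing down, gripper open.
Joint ranges: [-2.72, 2.72], [-1.05, 1.87], [-1.09, 1.28], [-1.99, 2.15], [-1.42, 1.44], [-3.14, 3.14]. Speed limits (rad/s): [2.79, 2.79, 3.14, 3.14, 3.14, 3.14].

INTERFACE

Orientations are given as a unit quaternion [x, y, z, w].
In Python, from cell import get_state, snapshot, robot gives the robot as it stands.
- The arm moves only by the shell command python3 -m creep 'ROWS' [FORCE]. ROWS is JSON, a list of rows, each an object with "turn": the turn, a rotation vector about the tool's x, y, z in degrees, a list of three; "linear": the shift along the tool's x, y, z in mm, a list of three; "claw": the closure, from -1 (fully open) to 1 (shut). In form: [{"turn": [wx, wy, wz], "linear": [tx, ty, tz], "claw": claw}, ...]. A call has 1 to 12 rows; each row shifts and turns the commanded pose from where the row before left it, along the tool's axes as they then stand; what a row does not reach is not made up. A row lasts 1/10 s, in which the tool goes at most 50 mm and 8.59 degrees, less where a joint would pass 70% of its speed; a pose out of reach is approached as far as the arm can. A call is refused whole if a number of a shift passes 50 or a number of a turn 8.59, either way. A call with a gripper value outside its range is refused whole. The fingers move at their own pace and stop on an object; FORCE is the grip in N (left out, the last holds). Time passes only in rows, so rows that do not move let the fingers close. It gives the time, the measured TCP pose, the force and the opening at its end, in the units of the state.
- get_state(): the state, without advancing time (a new reading comes with each control period).
- snapshot(name): name is "scene" or "top"; returns a dict with "image" (480x640x3 uint8, blue, green, red), "fx", "fy", "cx", "cy" (pixels), "R" (3x3) and "t" (3): a world point X has camera coordinates R X + t. Camera axes: x right, y down, z forward; pixel columns grow to the right and rows downward; lengths in mm; the calibration is good to about 2 mm. A picture is of the moment at which its call begins. There is no depth.
- robot.finish_job(): hands the job in, once; it reports no verdict.
The state is a dict: "clock": time; "joint_positions": joint angles; "joint_velocities": joint speeds; "joint_efforts": joint torques, N m; "ee_pos": TCP position; "ee_rot": TCP orientation; "force": force on the tool from outside, world axes, zero at the start; "wrist_torque": the same for the moment, N m; "opening": finger opening in mm.
Only numpy, scipy, OpenCV 4.12 (cv2) and the standard library are available. Lean on these libraries where they do the work, as an engineer would, in place of code of your own. Each camera call takes 0.05 s, during which the arm holds its last target.

## Working session

There is one attempt and no reset: what is moved stays moved. The work goes in short steps, Python scripts to look and compute and a shell command to move; the robot and the scene stay as the last step left them, time stands still between calls to the robot, and variables do not carry over. Pictures are saved under pics/ and viewed, and the job is handed in when it is done.

```bash
mkdir -p pics; ls
python3 - <<'E'
from cell import get_state, snapshot, robot
import cv2, numpy as np, pickle
print(get_state()); print(robot.nose_length)
for n in("scene","top"):
    s=snapshot(n); cv2.imwrite(f"pics/{n}0.png",s["image"]); pickle.dump(s,open(f"{n}0.pkl","wb"))
    print(n,s["fx"],s["fy"],s["cx"],s["cy"],np.round(s["R"],3).tolist(),s["t"])
E
```

```text
pics
{'clock': 0.0, 'joint_positions': array([ 1.10300484e+00,  2.41403974e-01,  3.72822048e-03,  1.33520139e+00,
       -2.07060337e-06,  1.57077947e+00]), 'joint_velocities': array([ 0.00069823,  0.00118089, -0.00150542,  0.00069149, -0.00020459,
       -0.00010251]), 'joint_efforts': array([ 1.61615000e-03, -3.72319508e+01,  2.52408224e+01,  1.68200559e-02,
        2.87500370e-04, -5.57516231e-06]), 'ee_pos': array([225.18442139, 445.74014475, 241.41895657]), 'ee_rot': array([ 2.31760609e-01,  9.72772295e-01, -1.01231597e-03, -2.40135547e-04]), 'force': array([ 0.28869201, -0.10725161,  0.19323655]), 'wrist_torque': array([-0.00152202, -0.05001062,  0.01136167]), 'opening': 85.13489374159207}
11.0
scene 455.80030750784834 455.80030750784834 320.29933528050344 242.3814031237084 [[-0.732, 0.681, 0.013], [0.558, 0.611, -0.561], [-0.39, -0.404, -0.827]] [ 293.33197446 -165.20701097 1442.66791093]
top 477.22822749383545 477.22822749383545 318.56057668714067 245.97785310696946 [[-0.029, -1.0, 0.003], [-0.983, 0.027, -0.183], [0.183, -0.008, -0.983]] [  19.17729165  465.22862372 1065.51117074]
```

View pics/scene0.png

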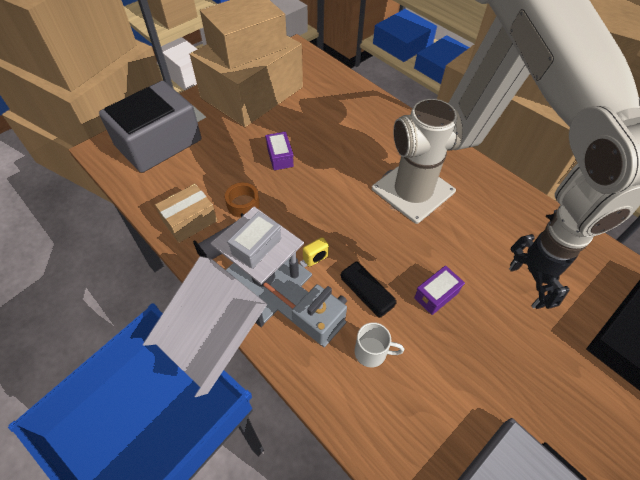

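View pics/top0.png

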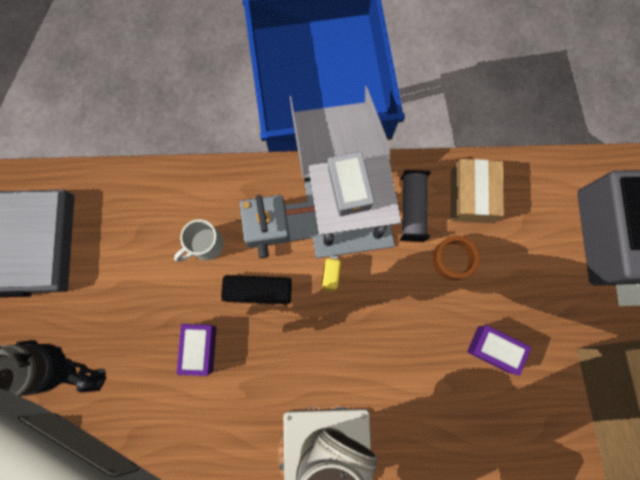

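The tin meant is the grey box on the deck, at scene (254,240) and top (350,183). The purple boxes at top (197,349) and (500,350) are the look-alikes. I'll enlarge to confirm and to measure.

Run:
```python
import cv2
a=cv2.imread("pics/top0.png")[90:290,210:420]; cv2.imwrite("pics/top0c.png",cv2.resize(a,None,fx=3,fy=3,interpolation=cv2.INTER_CUBIC)[:600])
a=cv2.imread("pics/scene0.png")[190:350,190:390]; cv2.imwrite("pics/scene0c.png",cv2.resize(a,None,fx=3.7,fy=3.7,interpolation=cv2.INTER_CUBIC))
```

```text
(no output)
```

View pics/top0c.png

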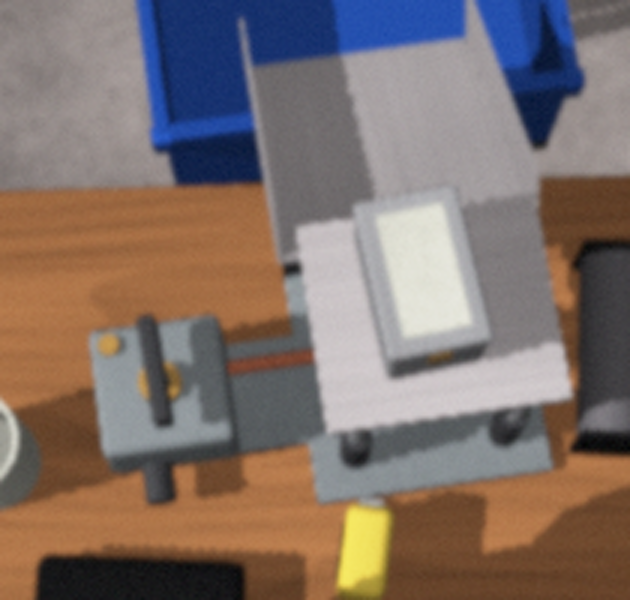

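View pics/scene0c.png

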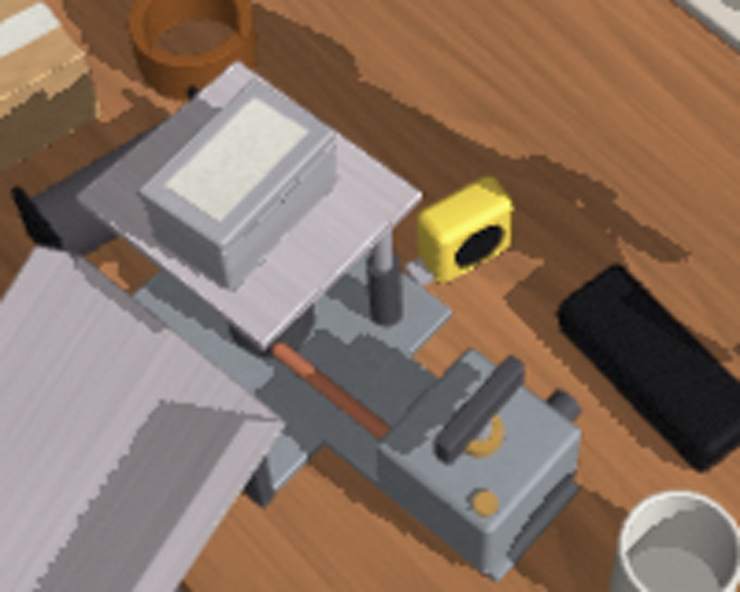

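```bash
cat > h.py <<'E'
import numpy as np, pickle, cv2
from scipy.optimize import least_squares
def proj(s,X):
    c=np.asarray(X,float)@np.array(s["R"]).T+np.array(s["t"]); return np.c_[s["fx"]*c[:,0]/c[:,2]+s["cx"],s["fy"]*c[:,1]/c[:,2]+s["cy"]]
def ray(s,uv,z):
    R=np.array(s["R"]);t=np.array(s["t"]); d=R.T@np.array([(uv[0]-s["cx"])/s["fx"],(uv[1]-s["cy"])/s["fy"],1]); c=-R.T@t
    return c+d*(z-c[2])/d[2]
def T(p,L):  # pose x,y,yaw ; local pts Nx3
    L=np.atleast_2d(L).astype(float); c,s=np.cos(p[2]),np.sin(p[2])
    return np.c_[p[0]+c*L[:,0]-s*L[:,1],p[1]+s*L[:,0]+c*L[:,1],L[:,2]]
E
python3 - <<'E'
from h import *
S=pickle.load(open("scene0.pkl","rb"));P=pickle.load(open("top0.pkl","rb"))
tc=lambda u:np.array(u)/3+[210,90]; sc=lambda u:np.array(u)/3.7+[190,190]
# local: near = -75 x; +y = left (valve)
L=[[-75,85,180],[75,85,180],[-75,-85,180]]
uvT=[(322,435),(297,228),(572,398)]
LS=[[-75,-85,180],[-75,85,180],[75,85,180],[75,-85,180]]
uvS=[(238,63),(422,193),(267,347),(80,190)]
# scene: y+ toward valve (right-down). corner right (422,193) = near,+y ; bottom(267,347)=far,+y
# base plate, pump block top corners, bar ends
L+=[[-50,250,87],[-50,150,87],[50,250,87],[50,150,87],[-40,200,137],[40,200,137],[-95,95,None]]
L=L[:-1]
uvT+=[(112,460),(232,445),(92,335),(217,318),(162,424),(147,318)]
f=lambda p:np.r_[(proj(P,T(p,L))-tc(uvT)).ravel(),(proj(S,T(p,LS))-sc(uvS)).ravel()]
r=least_squares(f,[500,0,0],x_scale=[100,100,1])
print(r.x,np.round(r.fun.reshape(-1,2),1).tolist())
p=r.x
print("valve",T(p,[[0,200,124]]))
# tin top face corners z=240
ct=[tc(u) for u in [(356,205),(457,187),(488,340),(388,362)]]
cs=[sc(u) for u in [(143,187),(247,78),(338,133),(228,240)]]
print([np.round(ray(P,u,240),0) for u in ct],[np.round(ray(S,u,240),0) for u in cs])
A=np.array([ray(P,u,240) for u in ct]);B=np.array([ray(S,u,240) for u in cs]); print(A.mean(0),B.mean(0))
for n,u,z in [("tape",(363,548),66),("mug",(-25,440),90),("case",(140,570),42)]: print(n,ray(P,tc(u),z))
E
```

```text
[ 5.47550237e+02 -6.94593660e+01  1.26816168e-01] [[1.8, 0.2], [-0.9, -0.0], [0.4, 0.0], [-3.2, 0.7], [1.2, -1.0], [-2.1, -0.4], [-0.1, -1.3], [-0.7, 0.3], [-0.7, -0.1], [-0.1, -2.0], [0.1, -1.8], [-0.9, -2.3], [-1.0, 0.5]]
valve [[522.2549317 128.9345542 124.       ]]
[array([604., -17., 240.]), array([615., -84., 240.]), array([510., -99., 240.]), array([497., -34., 240.])] [array([616., -79., 240.]), array([ 516., -102.,  240.]), array([501., -29., 240.]), array([601., -13., 240.])]
[556.35657407 -58.73985253 240.        ] [558.69321737 -55.82533241 240.        ]
tape [399.44085529 -20.00332298  66.        ]
mug [485.19913858 266.28774762  90.        ]
case [390.39095247 150.19093818  42.        ]
```

```bash
python3 -m creep '[{"turn":[0,0,0],"linear":[-34,-12.4,3],"claw":-1},{"turn":[0,0,0],"linear":[-34,-12.4,3],"claw":-1},{"turn":[0,0,0],"linear":[-34,-12.4,3],"claw":-1},{"turn":[0,0,0],"linear":[-34,-12.4,3],"claw":-1},{"turn":[0,0,0],"linear":[-34,-12.4,3],"claw":-1},{"turn":[0,0,0],"linear":[-34,-12.4,3],"claw":-1},{"turn":[0,0,0],"linear":[-34,-12.4,3],"claw":-1},{"turn":[0,0,0],"linear":[-34,-12.4,3],"claw":-1},{"turn":[0,0,0],"linear":[-34,-12.4,3],"claw":-1},{"turn":[0,0,0],"linear":[-34,-12.4,3],"claw":-1},{"turn":[0,0,0],"linear":[-34,-12.4,3],"claw":-1},{"turn":[0,0,0],"linear":[-34,-12.4,3],"claw":-1}]' && python3 -m creep '[{"turn":[0,0,-8.5],"linear":[0,0,0],"claw":-1},{"turn":[0,0,-8.5],"linear":[0,0,0],"claw":-1},{"turn":[0,0,-8.5],"linear":[0,0,0],"claw":-1},{"turn":[0,0,-8.5],"linear":[0,0,0],"claw":-1},{"turn":[0,0,0],"linear":[0,0,0],"claw":-1}]'
cat > st.py <<'E'
from cell import get_state
import numpy as np
from scipy.spatial.transform import Rotation as R
s=get_state(); M=R.from_quat(s["ee_rot"]).as_matrix()
print(s["clock"],"pos",np.round(s["ee_pos"],1),"yawY",round(np.degrees(np.arctan2(M[1,1],M[0,1])),2),"z",np.round(M[:,2],3),"q",np.round(s["joint_positions"],2),"F",np.round(s["force"],1),"Tq",np.round(s["wrist_torque"],2),"op",round(s["opening"],1))
def to(x,y,z): print("tool shift",np.round(M.T@(np.array([x,y,z])-s["ee_pos"]),1))
import sys
if len(sys.argv)>3: to(*map(float,sys.argv[1:4]))
E
python3 st.py 522 129 116
```

```text
clock: 1.3
ee_pos: [523.1, 128.2, 205.7]
ee_rot: [0.232, 0.973, -0.0, -0.001]
force: [-0.3, 1.3, -0.1]
opening: 85.4
clock: 1.8
ee_pos: [522.2, 129.3, 205.7]
ee_rot: [-0.063, 0.998, -0.0, -0.001]
force: [0.5, -1.0, 0.9]
opening: 85.2
1.8 pos [522.2 129.3 205.7] yawY 97.17 z [-0.001 -0.    -1.   ] q [ 0.24  0.33  0.04  1.27 -0.    0.12] F [ 0.5 -1.   0.9] Tq [-0.03 -0.06 -0.03] op 85.2
tool shift [ 0.1 -0.3 89.7]
```

```bash
python3 -m creep '[{"turn":[0,0,0],"linear":[0,0,30],"claw":-1},{"turn":[0,0,0],"linear":[0,0,30],"claw":-1},{"turn":[0,0,0],"linear":[0,0,29],"claw":-1},{"turn":[0,0,0],"linear":[0,0,0],"claw":-1}]'
cat > pic.py <<'E'
import sys,cv2,pickle
from cell import snapshot
cam,name,x0,x1,y0,y1=sys.argv[1],sys.argv[2],*map(int,sys.argv[3:7])
s=snapshot(cam); pickle.dump(s,open(name+".pkl","wb")); a=s["image"][y0:y1,x0:x1]; f=min(800/(x1-x0),600/(y1-y0)); 
cv2.imwrite(f"pics/{name}.png",cv2.resize(a,None,fx=f,fy=f,interpolation=cv2.INTER_CUBIC)[:600,:800]); print(f)
E
python3 st.py; python3 pic.py scene g1 190 390 190 340
```

```text
clock: 2.2
ee_pos: [518.9, 128.7, 113.1]
ee_rot: [-0.061, 0.998, -0.001, -0.005]
force: [-1.1, 0.0, -1.1]
opening: 85.9
2.2 pos [518.9 128.7 113.1] yawY 97.04 z [-0.009 -0.002 -1.   ] q [ 0.24  0.41 -0.11  1.06 -0.    0.12] F [-1.1  0.  -1.1] Tq [-0.03  0.04 -0.04] op 85.9
4.0
```

View pics/g1.png

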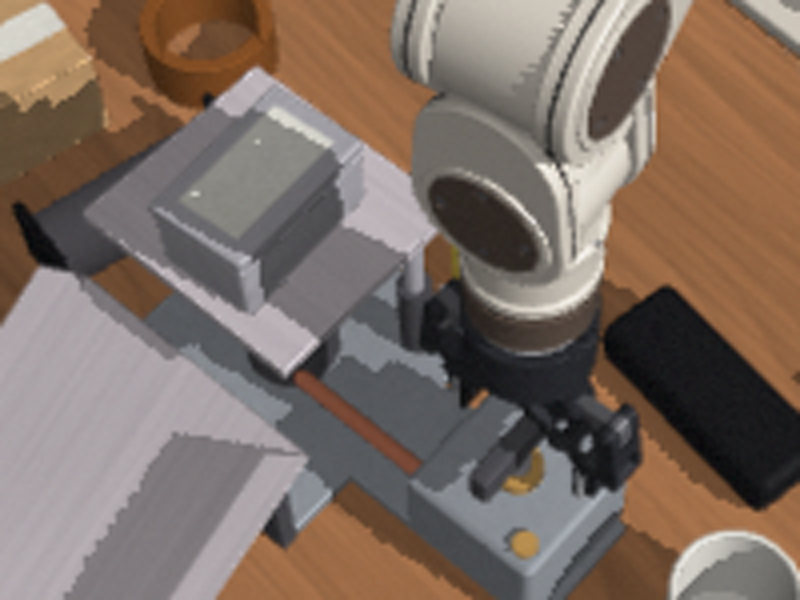

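The gripper straddles the bar (crop about (505,465)). I'll settle there and close.

```bash
python3 -m creep '[{"turn":[0,0,0],"linear":[0,0,0],"claw":-1},{"turn":[0,0,0],"linear":[0,0,0],"claw":0},{"turn":[0,0,0],"linear":[0,0,0],"claw":1},{"turn":[0,0,0],"linear":[0,0,0],"claw":1},{"turn":[0,0,0],"linear":[0,0,0],"claw":1},{"turn":[0,0,0],"linear":[0,0,0],"claw":1},{"turn":[0,0,0],"linear":[0,0,0],"claw":1},{"turn":[0,0,0],"linear":[0,0,0],"claw":1}]' 40; python3 st.py
```

```text
clock: 3.05
ee_pos: [522.8, 129.0, 117.8]
ee_rot: [-0.063, 0.998, -0.0, 0.0]
force: [-0.1, -3.1, 3.7]
opening: 13.7
3.05 pos [522.8 129.  117.8] yawY 97.17 z [ 0.001 -0.001 -1.   ] q [ 0.24  0.4  -0.11  1.06 -0.    0.12] F [-0.1 -3.1  3.7] Tq [-0.55  0.12  0.04] op 13.7
```

```bash
cat > deck.py <<'E'
import cv2,pickle,sys
from h import *
from cell import snapshot,get_state
ref=pickle.load(open("g1.pkl","rb"))["image"]
p=np.array([547.55,-69.46,.1268])
Z=np.arange(0,81,1.)
def measure(s):
    g=cv2.cvtColor(s["image"],cv2.COLOR_BGR2GRAY); t=cv2.cvtColor(ref,cv2.COLOR_BGR2GRAY)[205:272,224:284]
    r=cv2.matchTemplate(g[195:310,214:294],t,cv2.TM_CCOEFF_NORMED); m=cv2.minMaxLoc(r)
    u,v=m[3]; 
    def sub(a,b,c): d=a-2*b+c; return 0 if abs(d)<1e-9 else .5*(a-c)/d
    dv=v-10+(sub(r[v-1,u],r[v,u],r[v+1,u]) if 0<v<r.shape[0]-1 else 0)
    du=u-10
    c=[557,-57,240.]
    P=proj(s,[[c[0],c[1],240-z] for z in Z]); P=P-P[0]
    return np.interp(dv,P[:,1],Z),du,round(m[1],3)
if __name__=="__main__":
    o=[]
    for i in range(int(sys.argv[1]) if len(sys.argv)>1 else 1):
        c=get_state()["clock"]; d=measure(snapshot("scene")); o.append((round(c,2),round(float(d[0]),1),d[1],float(d[2])))
    print("deck",o)
E
python3 -m creep '[{"turn":[0,0,-5.2],"linear":[0,0,0],"claw":1},{"turn":[0,0,-5.2],"linear":[0,0,0],"claw":1},{"turn":[0,0,-5.2],"linear":[0,0,0],"claw":1},{"turn":[0,0,-5.2],"linear":[0,0,0],"claw":1},{"turn":[0,0,-5.2],"linear":[0,0,0],"claw":1}]'; python3 st.py; python3 deck.py 2; python3 -m creep '[{"turn":[0,0,0],"linear":[0,0,0],"claw":1},{"turn":[0,0,0],"linear":[0,0,0],"claw":1},{"turn":[0,0,0],"linear":[0,0,0],"claw":1}]' ;python3 deck.py 2; python3 st.py
```

```text
clock: 3.55
ee_pos: [523.4, 127.4, 117.8]
ee_rot: [-0.286, 0.958, -0.002, 0.0]
force: [1.2, -7.9, 3.5]
opening: 13.7
3.55 pos [523.4 127.4 117.8] yawY 123.28 z [ 0.002 -0.004 -1.   ] q [ 0.24  0.4  -0.11  1.06 -0.   -0.34] F [ 1.2 -7.9  3.5] Tq [-1.51 -0.26 -0.12] op 13.7
deck [(3.55, 0.3, 0, 0.975), (3.6, 0.3, 0, 0.975)]
clock: 3.95
ee_pos: [523.4, 127.4, 117.8]
ee_rot: [-0.285, 0.959, -0.002, 0.0]
force: [1.8, -7.7, 3.2]
opening: 13.4
deck [(3.95, 0.3, 0, 0.975), (4.0, 0.3, 0, 0.975)]
4.05 pos [523.4 127.4 117.8] yawY 123.09 z [ 0.002 -0.004 -1.   ] q [ 0.24  0.4  -0.11  1.06 -0.   -0.34] F [ 0.4 -8.6  4.1] Tq [-1.35 -0.17  0.07] op 13.4
```

```bash
python3 -m creep '[{"turn":[0,0,-3],"linear":[0,0,0],"claw":1},{"turn":[0,0,-3],"linear":[0,0,0],"claw":1},{"turn":[0,0,0],"linear":[0,0,0],"claw":1},{"turn":[0,0,0],"linear":[0,0,0],"claw":1},{"turn":[0,0,0],"linear":[0,0,0],"claw":1},{"turn":[0,0,0],"linear":[0,0,0],"claw":1}]'; python3 deck.py 4
```

```text
clock: 4.65
ee_pos: [523.6, 127.0, 117.8]
ee_rot: [-0.334, 0.942, -0.003, 0.0]
force: [1.7, -7.3, 3.9]
opening: 13.3
deck [(4.65, 0.8, 0, 0.966), (4.7, 0.8, 0, 0.966), (4.75, 0.8, 0, 0.966), (4.8, 0.8, 0, 0.966)]
```

```bash
python3 -m creep '[{"turn":[0,0,-3],"linear":[0,0,0],"claw":1},{"turn":[0,0,-2],"linear":[0,0,0],"claw":1},{"turn":[0,0,0],"linear":[0,0,0],"claw":1},{"turn":[0,0,0],"linear":[0,0,0],"claw":1},{"turn":[0,0,0],"linear":[0,0,0],"claw":1}]'; python3 deck.py 2;  python3 -m creep '[{"turn":[0,0,0],"linear":[0,0,0],"claw":1},{"turn":[0,0,0],"linear":[0,0,0],"claw":1},{"turn":[0,0,0],"linear":[0,0,0],"claw":1}]'; python3 deck.py 1
```

```text
clock: 5.35
ee_pos: [523.8, 126.8, 117.8]
ee_rot: [-0.375, 0.927, -0.003, 0.0]
force: [2.0, -8.9, 3.5]
opening: 13.0
deck [(5.35, 5.2, 0, 0.932), (5.4, 5.8, 0, 0.923)]
clock: 5.75
ee_pos: [523.8, 126.8, 117.8]
ee_rot: [-0.375, 0.927, -0.003, 0.0]
force: [2.9, -9.7, 2.3]
opening: 13.0
deck [(5.75, 10.6, 1, 0.9)]
```

The deck is sinking at about 12 mm/s with the valve near 0.64 rad. I'll open it slightly more and keep watching.

```bash
python3 -m creep '[{"turn":[0,0,-3],"linear":[0,0,0],"claw":1},{"turn":[0,0,0],"linear":[0,0,0],"claw":1},{"turn":[0,0,0],"linear":[0,0,0],"claw":1},{"turn":[0,0,0],"linear":[0,0,0],"claw":1},{"turn":[0,0,0],"linear":[0,0,0],"claw":1},{"turn":[0,0,0],"linear":[0,0,0],"claw":1},{"turn":[0,0,0],"linear":[0,0,0],"claw":1},{"turn":[0,0,0],"linear":[0,0,0],"claw":1},{"turn":[0,0,0],"linear":[0,0,0],"claw":1},{"turn":[0,0,0],"linear":[0,0,0],"claw":1}]'; python3 deck.py 1; python3 pic.py scene s2 190 390 190 340
```

```text
clock: 6.8
ee_pos: [524.0, 126.6, 117.8]
ee_rot: [-0.399, 0.917, -0.003, 0.0]
force: [4.1, -10.2, 2.1]
opening: 13.4
deck [(6.8, 24.4, 1, 0.84)]
4.0
```

View pics/s2.png

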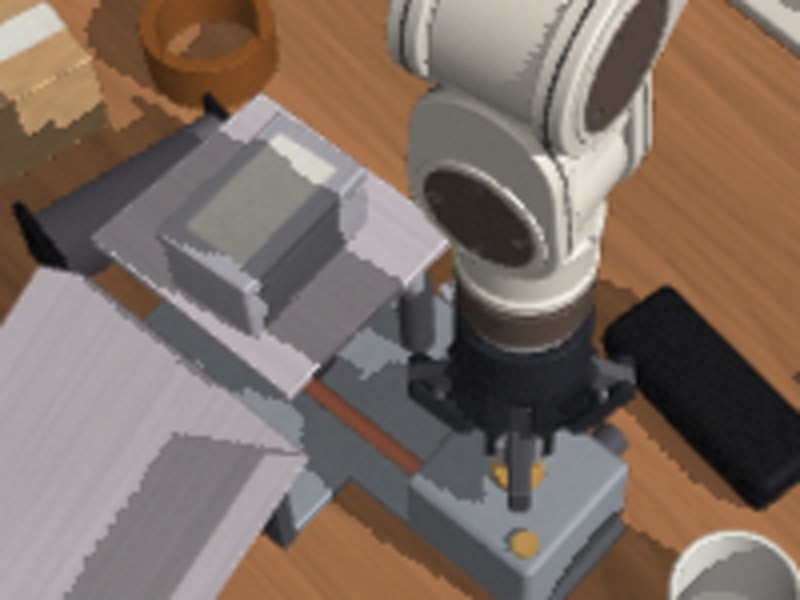

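The tin (crop about (262,220)) rides on the sinking deck and the bar has turned. The speed is about 14 mm/s.

```bash
for i in 1 2 3; do python3 -m creep '[{"turn":[0,0,0],"linear":[0,0,0],"claw":1},{"turn":[0,0,0],"linear":[0,0,0],"claw":1},{"turn":[0,0,0],"linear":[0,0,0],"claw":1},{"turn":[0,0,0],"linear":[0,0,0],"claw":1},{"turn":[0,0,0],"linear":[0,0,0],"claw":1},{"turn":[0,0,0],"linear":[0,0,0],"claw":1},{"turn":[0,0,0],"linear":[0,0,0],"claw":1},{"turn":[0,0,0],"linear":[0,0,0],"claw":1},{"turn":[0,0,0],"linear":[0,0,0],"claw":1},{"turn":[0,0,0],"linear":[0,0,0],"claw":1},{"turn":[0,0,0],"linear":[0,0,0],"claw":1},{"turn":[0,0,0],"linear":[0,0,0],"claw":1}]' | head -1; python3 deck.py 1; done; python3 st.py
```

```text
clock: 8.1
deck [(8.1, 42.0, 2, 0.764)]
clock: 9.35
deck [(9.35, 58.6, 3, 0.704)]
clock: 10.6
deck [(10.6, 73.1, 4, 0.646)]
10.65 pos [524.  126.7 117.8] yawY 137.05 z [ 0.003 -0.005 -1.   ] q [ 0.24  0.4  -0.11  1.06 -0.01 -0.58] F [  2.5 -10.5   3.5] Tq [-1.69 -0.45  0.08] op 13.4
```

```bash
for i in 1 2; do python3 -m creep '[{"turn":[0,0,0],"linear":[0,0,0],"claw":1},{"turn":[0,0,0],"linear":[0,0,0],"claw":1},{"turn":[0,0,0],"linear":[0,0,0],"claw":1},{"turn":[0,0,0],"linear":[0,0,0],"claw":1},{"turn":[0,0,0],"linear":[0,0,0],"claw":1},{"turn":[0,0,0],"linear":[0,0,0],"claw":1},{"turn":[0,0,0],"linear":[0,0,0],"claw":1}]' | head -1; python3 deck.py 1; done; python3 pic.py scene s3 190 390 190 340
```

```text
clock: 11.35
deck [(11.35, 73.1, 4, 0.645)]
clock: 12.1
deck [(12.1, 73.1, 4, 0.646)]
4.0
```

View pics/s3.png

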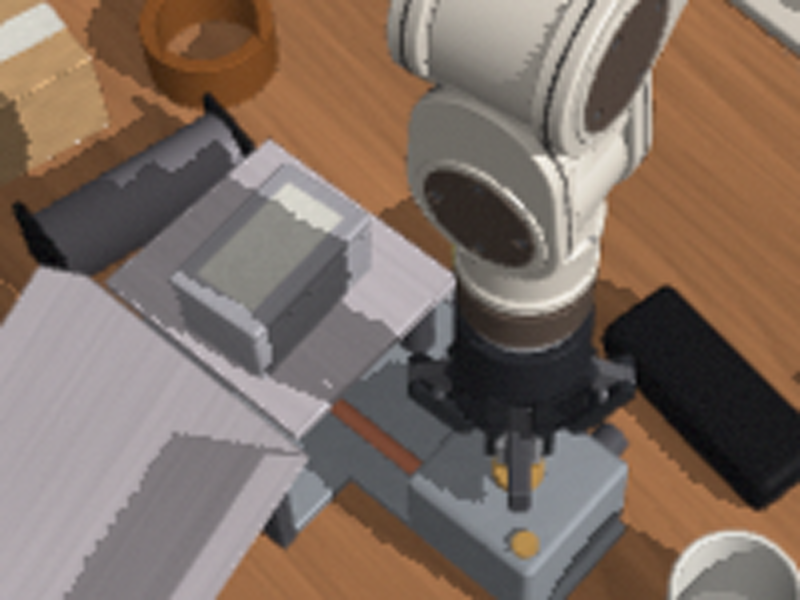

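The deck is on its stop: its edge meets the chute lip, and it stopped moving with the valve still open. I'll close the valve.

```bash
python3 -m creep '[{"turn":[0,0,6],"linear":[0,0,0],"claw":1},{"turn":[0,0,6],"linear":[0,0,0],"claw":1},{"turn":[0,0,6],"linear":[0,0,0],"claw":1},{"turn":[0,0,6],"linear":[0,0,0],"claw":1},{"turn":[0,0,6],"linear":[0,0,0],"claw":1},{"turn":[0,0,6],"linear":[0,0,0],"claw":1},{"turn":[0,0,5],"linear":[0,0,0],"claw":1},{"turn":[0,0,0],"linear":[0,0,0],"claw":1},{"turn":[0,0,0],"linear":[0,0,0],"claw":1}]';python3 st.py
python3 - <<'E'
from h import *
s=pickle.load(open("s3.pkl","rb")); p=[547.55,-69.46,.1268]
for z in (100,107): print((proj(s,T(p,[[75,85,z],[-75,85,z],[-75,-85,z]]))-190)*4)
E
```

```text
clock: 13.1
ee_pos: [522.7, 129.0, 117.7]
ee_rot: [-0.055, 0.998, -0.0, 0.0]
force: [0.1, -3.4, 5.6]
opening: 13.4
13.1 pos [522.7 129.  117.7] yawY 96.28 z [ 0.001 -0.001 -1.   ] q [ 0.24  0.4  -0.11  1.06 -0.    0.13] F [ 0.1 -3.4  5.6] Tq [-0.7   0.19  0.08] op 13.4
[[297.46438501 430.30663753]
 [458.70681803 271.4463177 ]
 [269.31856466 134.25403211]]
[[296.44329013 424.98455271]
 [458.54019834 265.63732122]
 [268.2690766  128.08135029]]
```

Projected corners agree with the deck being fully down. Next I'll release the handle, rise, and look.

```bash
python3 -m creep '[{"turn":[0,0,0],"linear":[0,0,0],"claw":0},{"turn":[0,0,0],"linear":[0,0,0],"claw":-1},{"turn":[0,0,0],"linear":[0,0,0],"claw":-1},{"turn":[0,0,0],"linear":[0,0,0],"claw":-1},{"turn":[0,0,0],"linear":[0,0,0],"claw":-1},{"turn":[0,0,0],"linear":[0,0,-25],"claw":-1},{"turn":[0,0,0],"linear":[0,0,-30],"claw":-1},{"turn":[0,0,0],"linear":[0,0,-30],"claw":-1},{"turn":[0,0,0],"linear":[40,0,0],"claw":-1},{"turn":[0,0,0],"linear":[40,0,0],"claw":-1},{"turn":[0,0,0],"linear":[35,0,0],"claw":-1},{"turn":[0,0,0],"linear":[0,0,0],"claw":-1}]';python3 st.py; python3 pic.py top t4 210 420 130 290;python3 pic.py scene s4 190 390 190 340
```

```text
clock: 14.3
ee_pos: [403.3, 116.3, 201.9]
ee_rot: [-0.055, 0.999, -0.0, -0.002]
force: [1.1, -0.2, -1.0]
opening: 85.6
14.3 pos [403.3 116.3 201.9] yawY 96.26 z [-0.004 -0.001 -1.   ] q [ 0.28  0.11 -0.26  1.2   0.    0.17] F [ 1.1 -0.2 -1. ] Tq [-0.   -0.05  0.01] op 85.6
3.75
4.0
```

View pics/t4.png

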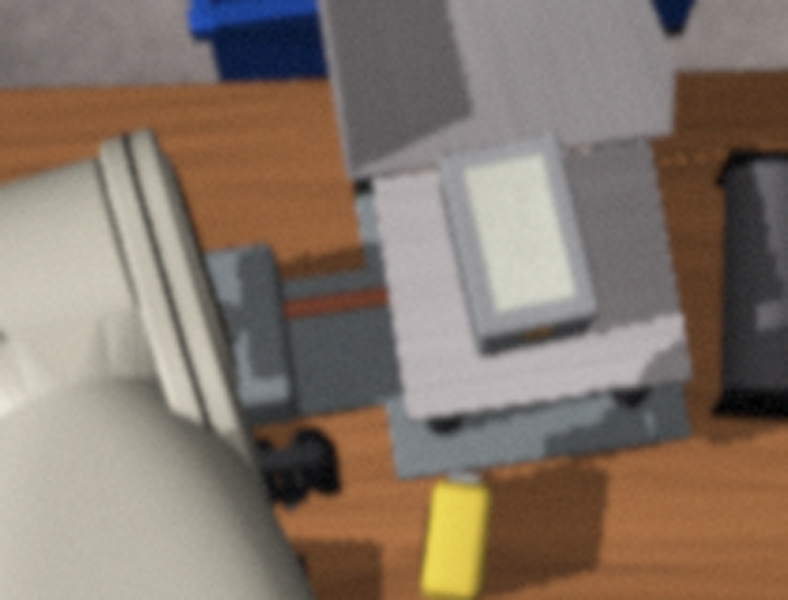

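View pics/s4.png

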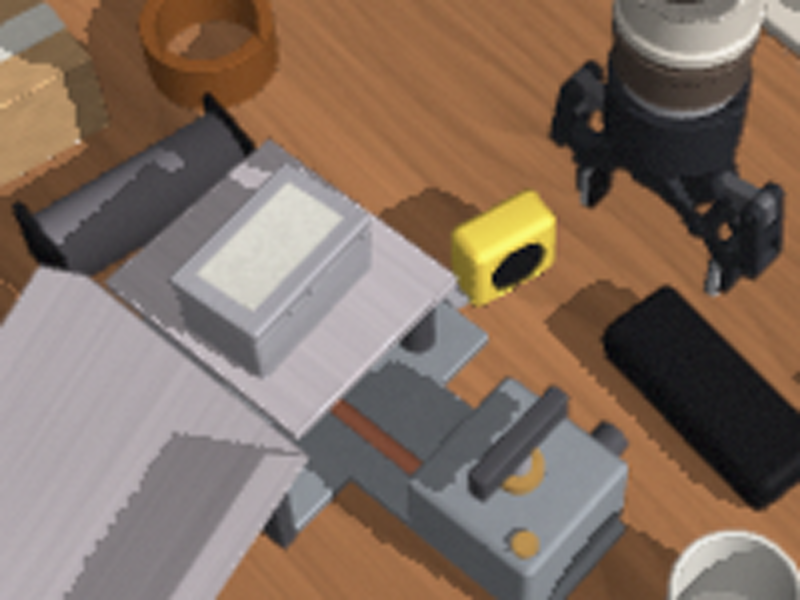

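Run:
```python
from h import *
s=pickle.load(open("t4.pkl","rb")); p=np.array([547.55,-69.46,.1268]);S=pickle.load(open("s4.pkl","rb"))
A=np.array([ray(s,np.array(u)/3.75+[210,130],160) for u in [(440,158),(552,135),(595,310),(482,342)]])
B=np.array([ray(S,np.array(u)/4+190,160) for u in [(173,280),(285,163),(372,228),(262,340)]])
c,sn=np.cos(p[2]),np.sin(p[2])
for Q in(A,B):
    d=Q.mean(0)[:2]-p[:2]; print(np.round(Q,0).tolist(),Q.mean(0),"lift",c*d[0]+sn*d[1],-sn*d[0]+c*d[1])
print("start",T(p,[[-105,8,123],[0,8,123],[50,8,123]]))
```

```text
[[604.0, -16.0, 160.0], [616.0, -81.0, 160.0], [512.0, -100.0, 160.0], [495.0, -36.0, 160.0]] [556.63388492 -58.34496551 160.        ] lift 10.416568934783594 9.87704655317877
[[618.0, -78.0, 160.0], [514.0, -100.0, 160.0], [505.0, -25.0, 160.0], [605.0, -9.0, 160.0]] [560.49056466 -52.90817366 160.        ] lift 14.929825224532152 14.782472308335358
start [[442.38129334 -74.80257789 123.        ]
 [546.53831611 -61.52422684 123.        ]
 [596.13689838 -55.20120252 123.        ]]
```

```bash
python3 -m creep '[{"turn":[0,0,-1],"linear":[0,0,0],"claw":0.2},{"turn":[0,0,0],"linear":[-4,-38,0],"claw":0.2},{"turn":[0,0,0],"linear":[-4,-38,0],"claw":0.2},{"turn":[0,0,0],"linear":[-4,-38,0],"claw":0.2},{"turn":[0,0,0],"linear":[-4,-38,0],"claw":0.2},{"turn":[0,0,0],"linear":[-4,-39,0],"claw":0.2},{"turn":[0,0,0],"linear":[0,0,0],"claw":0.2},{"turn":[0,0,0],"linear":[0,0,25],"claw":0.2},{"turn":[0,0,0],"linear":[0,0,20],"claw":0.2},{"turn":[0,0,0],"linear":[0,0,20],"claw":0.2},{"turn":[0,0,0],"linear":[0,0,10],"claw":0.2},{"turn":[0,0,0],"linear":[0,0,0],"claw":0.2}]';python3 st.py 447 -71.2 122; python3 pic.py scene s5 190 390 190 340
```

```text
clock: 15.6
ee_pos: [451.3, -69.4, 125.8]
ee_rot: [-0.063, 0.998, 0.0, -0.002]
force: [-0.1, 0.1, 0.7]
opening: 34.1
15.6 pos [451.3 -69.4 125.8] yawY 97.24 z [-0.003  0.001 -1.   ] q [-0.15  0.25 -0.31  1.02  0.   -0.28] F [-0.1  0.1  0.7] Tq [0.   0.01 0.05] op 34.1
tool shift [ 4.5 -1.3  3.8]
4.0
```

View pics/s5.png

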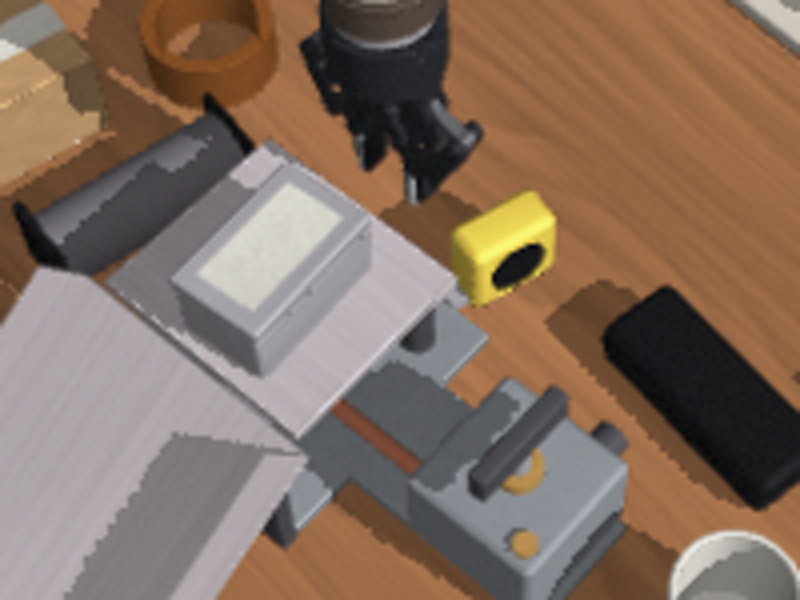

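```bash
python3 -m creep '[{"turn":[0,0,0],"linear":[-8,0,2],"claw":0.2},{"turn":[0,0,0],"linear":[-8,0,1],"claw":0.2},{"turn":[0,0,0],"linear":[-8,0,0],"claw":0.2},{"turn":[0,0,0],"linear":[-6,0,0],"claw":0.2},{"turn":[0,0,0],"linear":[-6,0,0],"claw":0.2},{"turn":[0,0,0],"linear":[-6,0,0],"claw":0.2},{"turn":[0,0,0],"linear":[-6,0,0],"claw":0.2},{"turn":[0,0,0],"linear":[-6,0,0],"claw":0.2},{"turn":[0,0,0],"linear":[-6,0,0],"claw":0.2},{"turn":[0,0,0],"linear":[-6,0,0],"claw":0.2},{"turn":[0,0,0],"linear":[-6,0,0],"claw":0.2},{"turn":[0,0,0],"linear":[-6,0,0],"claw":0.2}]';python3 st.py; python3 pic.py scene s6 190 390 190 340
```

```text
clock: 16.85
ee_pos: [529.8, -60.1, 124.3]
ee_rot: [-0.063, 0.998, -0.0, -0.0]
force: [-1.5, -0.3, 0.2]
opening: 34.2
16.85 pos [529.8 -60.1 124.3] yawY 97.19 z [-0. -0. -1.] q [-0.11  0.39 -0.11  1.07 -0.   -0.24] F [-1.5 -0.3  0.2] Tq [-0.03  0.37 -0.03] op 34.2
4.0
```

View pics/s6.png

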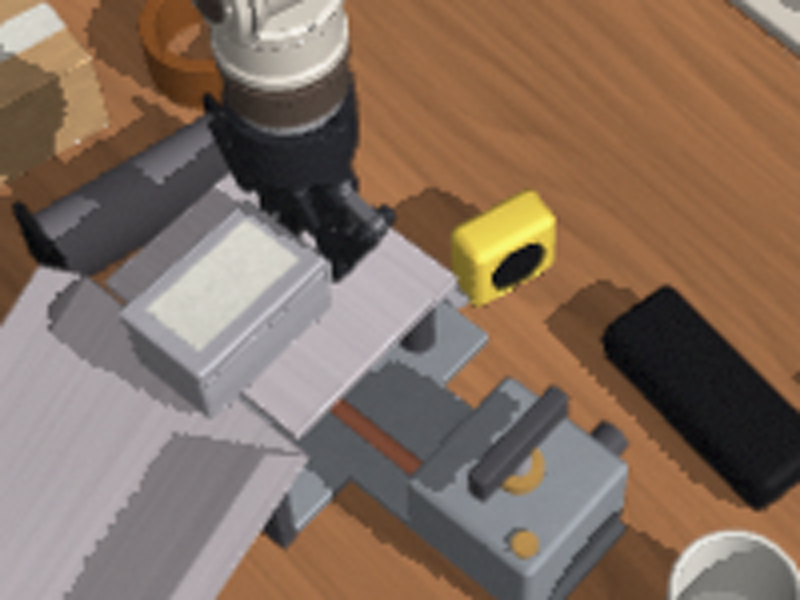

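The tin (crop about (225,310)) is now half over the lip and straight. I'll keep pushing.

```bash
python3 -m creep '[{"turn":[0,0,0],"linear":[-6,0,0],"claw":0.2},{"turn":[0,0,0],"linear":[-6,0,0],"claw":0.2},{"turn":[0,0,0],"linear":[-6,0,0],"claw":0.2},{"turn":[0,0,0],"linear":[-6,0,0],"claw":0.2},{"turn":[0,0,0],"linear":[-6,0,0],"claw":0.2},{"turn":[0,0,0],"linear":[-6,0,0],"claw":0.2},{"turn":[0,0,0],"linear":[-6,0,0],"claw":0.2},{"turn":[0,0,0],"linear":[0,0,0],"claw":0.2},{"turn":[0,0,0],"linear":[0,0,0],"claw":0.2},{"turn":[0,0,0],"linear":[0,0,0],"claw":0.2}]';python3 st.py; python3 pic.py scene s7 0 400 180 480
```

```text
clock: 17.9
ee_pos: [571.2, -54.8, 124.3]
ee_rot: [-0.063, 0.998, 0.0, 0.0]
force: [0.2, 0.5, 0.1]
opening: 34.3
17.9 pos [571.2 -54.8 124.3] yawY 97.2 z [ 0.  0. -1.] q [-0.1   0.46  0.    1.12  0.   -0.22] F [0.2 0.5 0.1] Tq [-0.01 -0.06  0.01] op 34.3
2.0
```

View pics/s7.png

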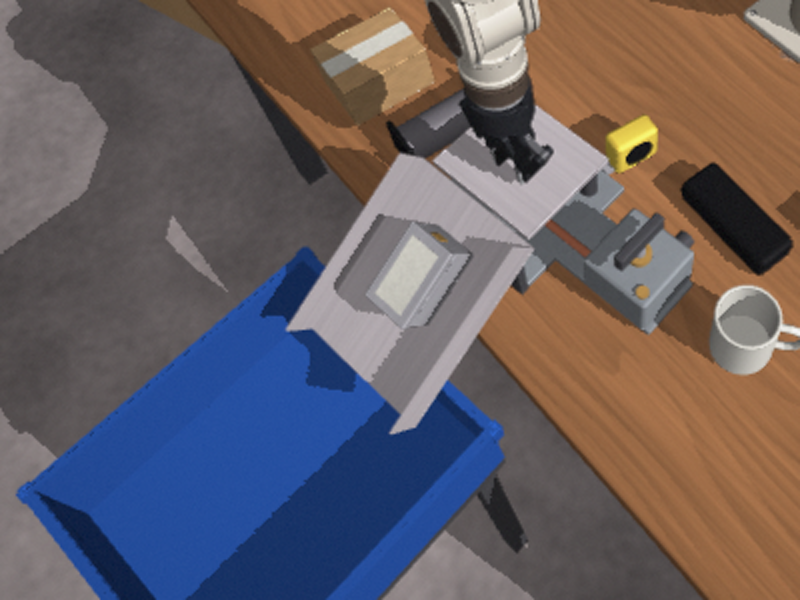

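The tin (crop about (415,275)) is sliding down the chute. I'll back off and raise the arm while it runs.

```bash
python3 -m creep '[{"turn":[0,0,0],"linear":[0,0,-20],"claw":0.2},{"turn":[0,0,0],"linear":[0,0,-30],"claw":0.2},{"turn":[0,0,0],"linear":[0,0,-30],"claw":0.2},{"turn":[0,0,0],"linear":[20,0,-20],"claw":0.2},{"turn":[0,0,0],"linear":[30,0,0],"claw":0.2},{"turn":[0,0,0],"linear":[30,0,0],"claw":0.2},{"turn":[0,0,0],"linear":[30,0,0],"claw":0.2},{"turn":[0,0,0],"linear":[0,0,0],"claw":0.2},{"turn":[0,0,0],"linear":[0,0,0],"claw":0.2},{"turn":[0,0,0],"linear":[0,0,0],"claw":0.2},{"turn":[0,0,0],"linear":[0,0,0],"claw":0.2},{"turn":[0,0,0],"linear":[0,0,0],"claw":0.2}]'; python3 pic.py scene s8 0 400 180 480;python3 pic.py top t8 0 640 0 480
```

```text
clock: 19.15
ee_pos: [462.6, -68.6, 224.1]
ee_rot: [-0.063, 0.998, 0.0, -0.0]
force: [0.2, -0.4, -1.1]
opening: 33.9
2.0
1.25
```

View pics/s8.png

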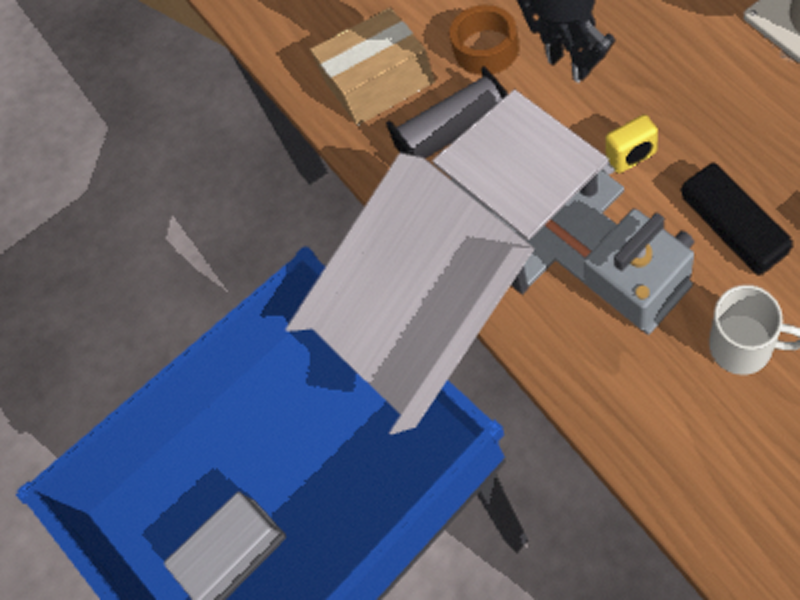

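View pics/t8.png

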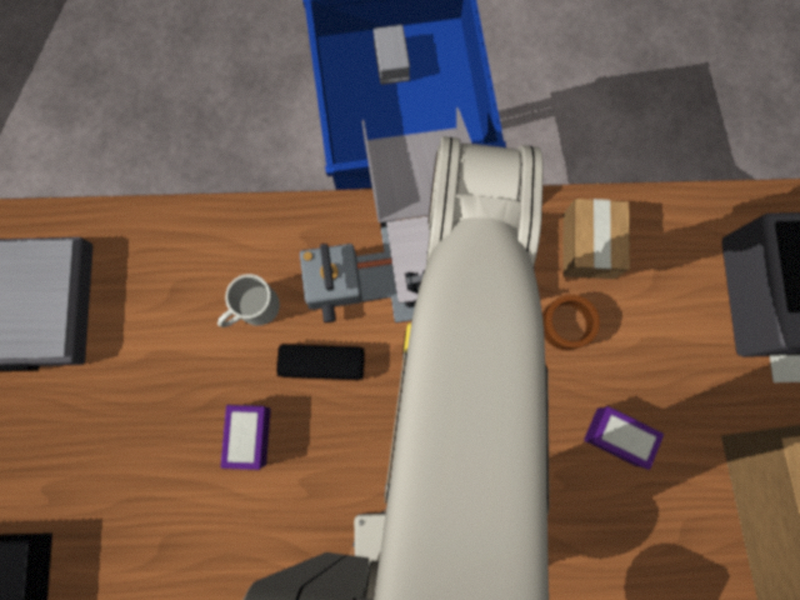

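The tin lies in the crate at top (392,55). A last check is whether the valve bar sits exactly where it did at the start.

Run:
```python
from h import *
a=pickle.load(open("top0.pkl","rb"))["image"][185:270,235:295];b=pickle.load(open("t8.pkl","rb"))["image"][185:270,235:295]
cv2.imwrite("pics/v.png",cv2.resize(np.hstack([a,b]),None,fx=6,fy=6,interpolation=cv2.INTER_CUBIC))
for i in(a,b):
    m=(cv2.cvtColor(i,cv2.COLOR_BGR2GRAY)<70).astype(np.uint8); m[:8]=0; m[48:]=0
    n,l,st,_=cv2.connectedComponentsWithStats(m); k=1+np.argmax(st[1:,4]); y,x=np.where(l==k); print(st[k],cv2.fitLine(np.c_[x,y].astype(np.float32),2,0,.01,.01).ravel())
```

```text
[ 23  11   9  36 132] [ 0.16968405  0.9854985  27.416666   28.916666  ]
[ 22  10  10  37 198] [ 0.13833147  0.990386   26.873737   28.510101  ]
```

View pics/v.png

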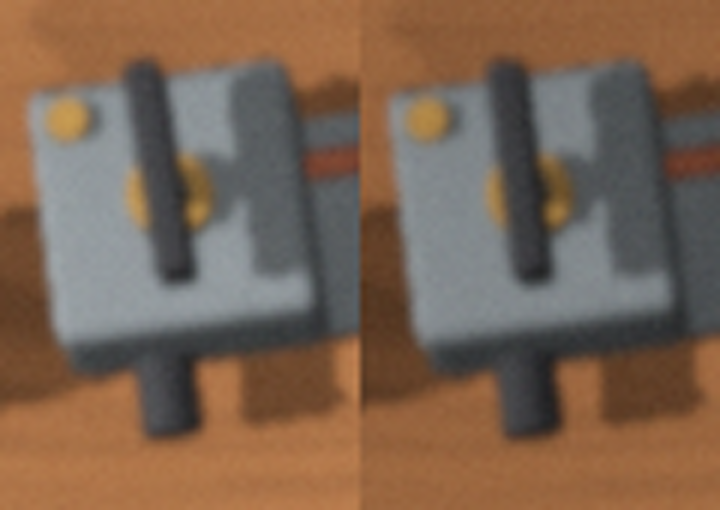

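```bash
python3 -c "
from cell import robot; print(robot.finish_job())"; python3 pic.py scene s9 0 640 0 480
```

```text
the job is handed in; nothing more can be done
None
the job is handed in; nothing more can be done
```

The tin is in the blue crate, the valve is shut again, and the job was handed in at about 19 s of the 66 s allowed.

- **Lowering:** I opened the valve in small steps to about 0.7 rad (40°). The deck sank at about 12–14 mm/s with the tin riding on it until it stopped by itself, after which I shut the valve and let go.
- **Sending the tin down:** I pushed it straight over the lip with the fingertips. It slid down the chute, and the arm then backed off clear of everything.
- **Last checks:** The last pictures, taken before hand-in, show the tin in the crate. The deck is down level with the lip, and the other objects I could see are where they started. The arm was hiding most of the tape measure in the top view, but the side view shows it in place.
- **Disagreements:**
  - My image tracker read 73 mm of sink rather than 80 mm. The deck's corners matched the fully lowered position, so I put that down to the tracker's scale.
  - The valve bar sits about 1–2° further clockwise than at the start, which is in the closing direction. That matches turning it slightly past its shut position.
- **Not done:** The picture I tried to take after hand-in was refused, so nothing after that moment was checked.

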